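Screw the yellow lid onto the open jar

ROBOT

A 6-joint arm with a two-finger parallel gripper is mounted at the origin on the work surface. World frame = base frame: x ahead of the robot, y to its left, z up, the work surface at z = 0. Lengths are in m, angles in rad, forces in N, time in s.
With the tool pointing down it reaches from about 0.35 to 0.775 m from the base axis. Payload 7.3 kg.
Tool frame: the origin (TCP) lies between the finger pads; the fingertips stand ahead of it and the grasp point (between the pads) lies 6 mm ahead of it (robot.tip_extent is the x of the fingertips in the tool frame, in m); x points along the fingers, z is the direction in which the jaws open and shut, and the axes are right-handed (so a half turn about x gives the same grasp; the last joint's range is limited). The gripper opens to 92 mm and grips with 3 to 60 N. Pads are 19 mm wide; open, the fingers measure 130 mm over their backs; the gripper's body (75 mm by 190 mm) begins 47 mm behind the grasp point.
Start: joints at [1.058, 0.342, 1.524, -0, 1.275, -0.146], TCP at [0.188, 0.49, 0.252] pointing down, gripper open.
Joint ranges: [-2.53, 2.53], [-0.77, 2.02], [0.04, 2.7], [-1, 4.14], [0.28, 2.66], [-3.11, 3.11]. Speed limits (rad/s): [2.57, 2.57, 3.14, 3.14, 3.14, 3.14].

INTERFACE

Orientations are given as [roll, pitch, yaw] about the fixed x, y, z axes, in that order (R = Rz(yaw) Ry(pitch) Rx(roll)).
In Python, from cell import robot gives the robot as it stands. The module is installed in compiled form; this text tells all that it offers.
- The arm moves only by the shell command python3 -m creep 'ROWS' [FORCE]. ROWS is JSON, a list of rows, each an object with "translation": the shift along the tool's x, y, z in m, a list of three; "twist": the turn, a rotation vector about the tool's x, y, z in rad, a list of three; "hand": the opening in per cent of the stroke, from 0 (shut) to 100 (fully open). A call has 1 to 5 rows; each row is the pose to reach, as a shift and turn from the pose measured when the call began, along the tool's axes at that moment; what a row does not reach only later rows make up. A row lasts 1/10 s, in which the tool goes at most 50 mm and 8.59 degrees, less where a joint would pass 70% of its speed; a pose out of reach is approached as far as the arm can. A call with a gripper value outside its range is refused whole. The fingers move at their own pace and stop on an object; FORCE is the grip in N (left out, the last holds). Time passes only in rows, so rows that repeat a pose let the fingers close. It gives the time, the measured TCP pose, the force and the opening at its end, in the units of the state.
- robot.observe(): the state, without advancing time (a new reading comes with each control period).
- robot.read_camera(name): name is "scene" or "top" or "wrist"; returns the picture (400x640x3 uint8, blue, green, red); there is no depth.
- robot.calibration(name): a dict with "intrinsics" (3x3 intrinsics, pixels), "cam_to_world" (4x4, takes a point from camera to world coordinates); the wrist camera has in their place "mount" (4x4, takes a point from camera to tool coordinates, whose origin is the TCP and whose axes are the tool frame's). Camera axes: x right, y up, looking along -z (the intrinsics and any distortion apply to the point x, -y, -z); pixel columns grow to the right and rows downward; lengths in m; the calibration is good to about 2 mm. A picture is of the moment at which its call begins: read the wrist's pose just before it. calibration takes no time and is no camera call.
- robot.hand_in(): hands the job in, once; it reports no verdict.
The state is a dict: "time": time; "qpos": joint angles; "qvel": joint speeds; "joint_efforts": joint torques, N m; "tool_pos": TCP position; "tool_rot": TCP orientation; "contact_force": force on the tool from outside, world axes, zero at the start; "torque": the same for the moment, N m; "opening": finger opening in m.
Only numpy, scipy, OpenCV 4.12 (cv2) and the standard library are available. Lean on these libraries where they do the work, as an engineer would, in place of code of your own. Each camera call takes 0.05 s, during which the arm holds its last target. There are 200 camera calls.

TASK

Close the open jar held in the blue vice: set the loose yellow lid square on its mouth and screw it on clockwise until it is fully home, then let go. It jams unless the thread is started properly: turning it backward until you feel it drop finds the start. Leave the other things on the desk where they are.

Things in the scene. Friction and masses are not known exactly. Their poses are not given: they have to be found in the camera images.
- lid: Loose yellow ribbed screw lid, 64 mm across, 32 mm high, about 50 g, lying open side down. Origin: centre of its open underside, z up through its closed top. Inside 28 mm deep, 55 mm bore, with three lugs 120 degrees apart just inside the lower edge that leave a 47 mm opening. It may be gripped anywhere on its side.
- jar: Clear round jar, 85 mm across, held rigidly in a blue bench vice (base 150 x 130 mm; jaws 62 mm high, 123 mm over the jaws along the jar's x). Origin on the desk under the jar's centre, z up. Shoulder 95 mm up; above it a white threaded neck, 44 mm across at the root, 52 mm over the threads, tapered to 39 mm over its top 6 mm.
- jar_mouth (a point): Centre of the jar's mouth, level with the rim, 133 mm above the desk. Three-start right-hand thread (clockwise from above goes down), lead 24 mm a turn (3.8 mm a radian), 2 mm of vertical play. The yaw of the thread on the neck is unknown and not tied to the jar's yaw.
- lid_riding (a point): Point on the jar's axis, 12 mm below the rim, where the lid's origin is when its lugs ride on the flat tops of the threads (4 mm higher if they stand on the stop teeth). Teeth on those tops stop a clockwise turn here: turn counter-clockwise, at most 120 degrees, with light downward pressure until the lid drops 8 mm.
- lid_started (a point): Point on the jar's axis, 20 mm below the rim, where the lid's origin is once it has dropped into the thread starts. It has some 15 degrees of free turn here; a tooth stops it from turning further backward.
- lid_home (a point): Point on the jar's axis, 28 mm below the rim, where the lid's origin is when fully home (the lid's inside against the rim): about 115 to 130 degrees clockwise from the start, up to 30 degrees more to become tight.
- closed_jar_a: Closed clear jar with a yellow lid, 85 mm across, 134 mm high; a bystander to leave alone. Origin under its centre.
- closed_jar_b: The other closed jar, same size; a bystander to leave alone. Origin under its centre.
- tape_red: Red roll of tape lying flat, 88 mm across, 45 mm high; a bystander. Origin under its centre.
- tape_yellow: Orange roll of tape lying flat, 88 mm across, 45 mm high; a bystander. Origin under its centre.
- scoop: White plastic measuring mug, 70 mm across, 50 mm high; a bystander. Origin under its centre.
- phone: Black phone lying flat, 75 x 150 x 9 mm; a bystander. Origin under its centre.
Not all that is in view belongs to the job. There is more than one size of the jar; the one meant has the size given above.

How it is judged:
By the outcome, as a careful person would: the job done as asked, in the order asked, and still so for the second after the job is handed in, with the robot touching nothing.
It also fails if it takes over 67 s, if anything falls off the work surface, if the arm or the gripper's body presses on something with over 40 N, if the wrist force passes 120 N, or if a joint passes its speed limit or range.

## Working session

There is one attempt and no reset: what is moved stays moved. The work goes in short steps, Python scripts to look and compute and a shell command to move; the robot and the scene stay as the last step left them, time stands still between calls to the robot, and variables do not carry over. Pictures are saved under pics/ and viewed, about 8 in all and at most 12, crops included, and the job is handed in when it is done.

```bash
mkdir -p pics; python3 - <<'E'
from cell import robot
import cv2,numpy as np
np.set_printoptions(precision=4,suppress=True)
print(robot.observe())
for n in("scene","top"):
    cv2.imwrite(f"pics/{n}0.png",robot.read_camera(n)); print(n,robot.calibration(n))
print(robot.calibration("wrist"),robot.tip_extent)
E
```

```text
{'time': 0.0, 'qpos': array([ 1.058 ,  0.3427,  1.525 , -0.    ,  1.2754, -0.146 ]), 'qvel': array([ 0.0002, -0.0007, -0.0004,  0.0012, -0.0002,  0.0013]), 'joint_efforts': array([ -0.0027, -43.1249, -24.4216,   0.0715,   0.0561,  -0.0001]), 'tool_pos': array([0.1881, 0.4898, 0.2511]), 'tool_rot': array([ 3.0061,  1.5693, -2.0731]), 'contact_force': array([ 0.2333, -0.1482, -0.1091]), 'torque': array([-0.0222, -0.0313, -0.0004]), 'opening': 0.09158999224753481}
scene {'intrinsics': array([[407.1367,   0.    , 314.686 ],
       [  0.    , 407.1367, 195.8203],
       [  0.    ,   0.    ,   1.    ]]), 'cam_to_world': array([[-0.2665, -0.8101,  0.5222,  1.1624],
       [ 0.9638, -0.2204,  0.15  ,  0.2574],
       [-0.0064,  0.5433,  0.8395,  1.0829],
       [ 0.    ,  0.    ,  0.    ,  1.    ]])}
top {'intrinsics': array([[481.8437,   0.    , 320.0212],
       [  0.    , 481.8437, 204.9376],
       [  0.    ,   0.    ,   1.    ]]), 'cam_to_world': array([[ 0.0185,  0.9867, -0.1613,  0.3356],
       [-0.9998,  0.02  ,  0.0077,  0.0603],
       [ 0.0108,  0.1611,  0.9869,  1.3761],
       [ 0.    ,  0.    ,  0.    ,  1.    ]])}
{'intrinsics': array([[277.7449,   0.    , 318.8927],
       [  0.    , 277.7449, 196.6992],
       [  0.    ,   0.    ,   1.    ]]), 'mount': array([[-0.0014,  0.2563, -0.9666, -0.1332],
       [ 0.0008,  0.9666,  0.2563,  0.0688],
       [ 1.    , -0.0004, -0.0016,  0.0013],
       [ 0.    ,  0.    ,  0.    ,  1.    ]])} 0.025
```

View pics/scene0.png

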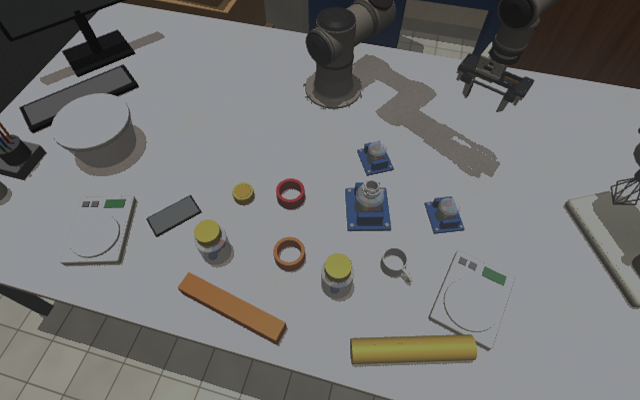

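View pics/top0.png

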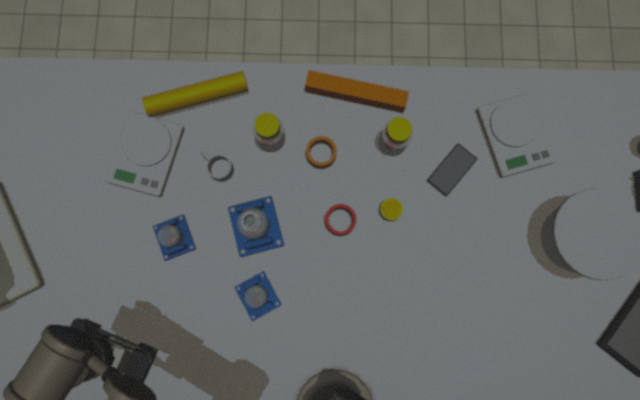

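Lid: the only loose yellow one, at top (391,209) and scene (243,193). There are three jars in vices, at top (256,225), (174,237) and (258,295). The first is clearly the largest, so I'll check its size and enlarge it.

```bash
cat > h.py <<'E'
import numpy as np,cv2
from cell import robot
from scipy.spatial.transform import Rotation as R
np.set_printoptions(precision=4,suppress=True)
def Tcam(n,st=None):
    c=robot.calibration(n)
    if n!="wrist": return c["intrinsics"],c["cam_to_world"]
    T=np.eye(4);T[:3,:3]=R.from_euler("xyz",st["tool_rot"]).as_matrix();T[:3,3]=st["tool_pos"]
    return c["intrinsics"],T@c["mount"]
def pix(n,P,st=None):
    K,T=Tcam(n,st);p=(np.atleast_2d(P)-T[:3,3])@T[:3,:3]
    p=p*[1,-1,-1]; q=p@K.T; return q[:,:2]/q[:,2:]
def ray(n,uv,z,st=None):
    K,T=Tcam(n,st);d=np.linalg.inv(K)@[uv[0],uv[1],1]
    d=T[:3,:3]@(d*[1,-1,-1]); return T[:3,3]+d*(z-T[2,3])/d[2]
def rot(st): return R.from_euler("xyz",st["tool_rot"]).as_matrix()
E
python3 - <<'E'
from h import *
t=cv2.imread("pics/top0.png");s=cv2.imread("pics/scene0.png")
for n,im,(u,v) in(("top",t,(391,209)),("scene",s,(243,192))):
    hsv=cv2.cvtColor(im,cv2.COLOR_BGR2HSV)
    m=cv2.inRange(hsv,(18,110,60),(38,255,255)); k,l,st,c=cv2.connectedComponentsWithStats(m)
    i=l[v,u];print(n,st[i],c[i],ray(n,c[i],.03))
for n,uv in(("top",(256,220)),("scene",(371,186))): print("mouth",ray(n,uv,.133))
a=cv2.resize(t[170:340,140:300],None,fx=3.2,fy=3.2,interpolation=cv2.INTER_CUBIC)
b=cv2.resize(s[130:240,325:475],None,fx=3.2*160/170,fy=3.2*160/170,interpolation=cv2.INTER_CUBIC)
o=np.zeros((544,512+0,3),np.uint8)
a=cv2.resize(t[190:260,216:296],(400,350),interpolation=cv2.INTER_CUBIC)
b=cv2.resize(s[165:235,331:411],(400,350),interpolation=cv2.INTER_CUBIC)
cv2.imwrite("pics/crop.png",np.hstack([a,b]))
E
```

```text
top [380 198  23  22 394] [390.7716 208.7817] [ 0.5486 -0.1507  0.03  ]
scene [233 183  21  18 273] [242.4762 191.2821] [ 0.5503 -0.1516  0.03  ]
mouth [0.4958 0.2162 0.133 ]
mouth [0.4981 0.2322 0.133 ]
```

View pics/crop.png

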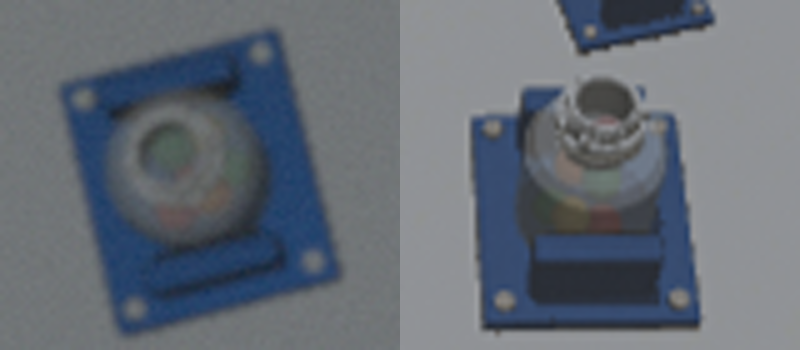

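The large vice is the one meant: its base is about 130 x 150 mm, and the other two are much smaller. Its mouth is near top (249.6,219.6) and scene (373,185), so about (0.497, 0.233). Next I'll find the tool axes and move above the jar for a wrist view.

```bash
cat >> h.py <<'E'
def go(P,yawdeg=0):
    "tool-frame shift to world point P"
    st=robot.observe(); return rot(st).T@(np.array(P)-st["tool_pos"]),st
E
python3 - <<'E'
from h import *
st=robot.observe();print(rot(st));
print(ray("top",(249.6,219.6),.133),ray("scene",(373,185),.133))
print(go((.497,.233,.26))[0], go((.45,.233,.26))[0])
E
```

```text
[[-0.0007 -0.9335  0.3586]
 [-0.0012  0.3586  0.9335]
 [-1.      0.0002 -0.0013]]
[0.4965 0.2328 0.133 ] [0.4933 0.237  0.133 ]
[-0.0088 -0.3805 -0.129 ] [-0.0088 -0.3366 -0.1458]
```

```bash
python3 -m creep '[{"translation":[-0.004,-0.05,-0.017],"twist":[0,0,0],"hand":100},{"translation":[-0.009,-0.1,-0.034],"twist":[0,0,0],"hand":100},{"translation":[-0.009,-0.15,-0.05],"twist":[0,0,0],"hand":100},{"translation":[-0.009,-0.195,-0.066],"twist":[0,0,0],"hand":100},{"translation":[-0.009,-0.24,-0.081],"twist":[0,0,0],"hand":100}]'
python3 - <<'E'
from h import *
print(go((.497,.233,.26))[0],robot.observe()["qpos"])
E
```

```text
time: 0.6
tool_pos: [0.3813, 0.3289, 0.2601]
tool_rot: [2.88, 1.569, -2.199]
contact_force: [-0.3, 0.8, -0.5]
opening: 0.092
[ 0.0001 -0.1424 -0.0481] [ 0.5598  0.2968  1.566  -0.0006  1.2802 -0.6442]
```

```bash
python3 -m creep '[{"translation":[0,-0.047,-0.016],"twist":[0,0,0],"hand":100},{"translation":[0,-0.095,-0.032],"twist":[0,0,0],"hand":100},{"translation":[0,-0.142,-0.048],"twist":[0,0,0],"hand":100},{"translation":[0,-0.142,-0.048],"twist":[0,0,0],"hand":100}]'
python3 - <<'E'
from h import *
st=robot.observe();im=robot.read_camera("wrist");print(st["tool_pos"],st["qpos"])
np.save("st1.npy",st,allow_pickle=True);cv2.imwrite("pics/w1.png",im)
print(pix("wrist",[(.497,.233,.133)],st))
E
```

```text
time: 1.0
tool_pos: [0.5004, 0.2291, 0.2591]
tool_rot: [-2.902, 1.568, -1.704]
contact_force: [-0.1, 1.3, -0.2]
opening: 0.0917
[0.5004 0.2291 0.2591] [ 0.2916  0.3839  1.4398 -0.0028  1.3191 -0.9062]
[[319.9147 192.0425]]
```

View pics/w1.png

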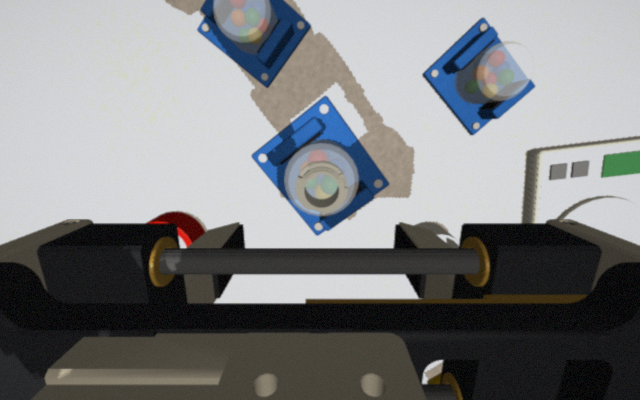

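The wrist view shows the big jar's mouth at about (322,187), with the prediction at (320,192). I'll enlarge it to measure.

```bash
python3 - <<'E'
from h import *
st=np.load("st1.npy",allow_pickle=True).item();im=cv2.imread("pics/w1.png")
x0,y0,f=270,130,6
c=cv2.resize(im[y0:y0+100,x0:x0+110],None,fx=f,fy=f,interpolation=cv2.INTER_CUBIC)
a=np.linspace(0,2*np.pi,60)
for (r,z,col) in((.0195,.133,(0,0,255)),(.0425,.095,(0,255,0))):
    p=pix("wrist",np.c_[.497+r*np.cos(a),.234+r*np.sin(a),0*a+z],st)
    cv2.polylines(c,[np.int32((p-[x0,y0]+.5)*f)],True,col,1)
cv2.imwrite("pics/w1c.png",c)
E
```

```text
(no output)
```

View pics/w1c.png

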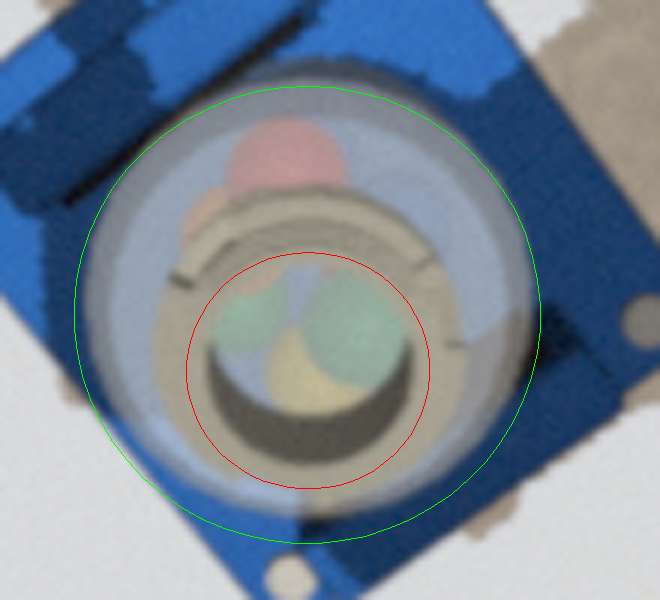

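```bash
python3 - <<'E'
from h import *
st=np.load("st1.npy",allow_pickle=True).item()
print(ray("wrist",(270+310/6-.5,130+364/6-.5),.133,st))
st=robot.observe();print(st["tool_pos"],st["qpos"],rot(st))
print(go((.5495,-.151,.20))[0])
E
```

```text
[0.4957 0.2348 0.133 ]
[0.4985 0.2308 0.2591] [ 0.2949  0.3827  1.4419 -0.0014  1.3196 -0.9044] [[-0.0021 -0.9319  0.3627]
 [-0.002   0.3627  0.9319]
 [-1.      0.0012 -0.0027]]
[ 0.0597 -0.1861 -0.3372]
```

```bash
python3 -m creep '[{"translation":[0,-0.02,-0.036],"twist":[0.11,0,0],"hand":100},{"translation":[0,-0.04,-0.072],"twist":[0.22,0,0],"hand":100},{"translation":[0,-0.06,-0.108],"twist":[0.33,0,0],"hand":100},{"translation":[0,-0.08,-0.145],"twist":[0.44,0,0],"hand":100},{"translation":[0,-0.1,-0.18],"twist":[0.55,0,0],"hand":100}]'
python3 - <<'E'
from h import *
print(go((.5495,-.151,.20))[0],robot.observe()["qpos"])
E
```

```text
time: 1.55
tool_pos: [0.5256, 0.0266, 0.2594]
tool_rot: [3.026, 1.568, -2.611]
contact_force: [0.1, 0.9, -0.5]
opening: 0.0921
[ 0.0596 -0.1562 -0.0877] [-0.0942  0.3398  1.5056 -0.0019  1.2987 -0.7402]
```

```bash
python3 -m creep '[{"translation":[0,-0.04,-0.022],"twist":[0,0,0],"hand":100},{"translation":[0.01,-0.08,-0.044],"twist":[0,0,0],"hand":100},{"translation":[0.03,-0.12,-0.066],"twist":[0,0,0],"hand":100},{"translation":[0.05,-0.156,-0.088],"twist":[0,0,0],"hand":100},{"translation":[0.06,-0.156,-0.088],"twist":[0,0,0],"hand":100}]'
python3 -m creep '[{"translation":[0,0,0],"twist":[0,0,0],"hand":100},{"translation":[0,0,0],"twist":[0,0,0],"hand":100}]'
python3 - <<'E'
from h import *
st=robot.observe();im=robot.read_camera("wrist");print(st["tool_pos"],st["qpos"],rot(st))
cv2.imwrite("pics/w2.png",im)
m=cv2.inRange(cv2.cvtColor(im,cv2.COLOR_BGR2HSV),(18,110,60),(38,255,255));k,l,s,c=cv2.connectedComponentsWithStats(m)
for i in range(1,k):
    if s[i,4]>300:print(s[i],c[i],ray("wrist",c[i],.03,st))
a=np.linspace(0,2*np.pi,60)
for z,col in((.032,(0,0,255)),(0,(255,0,0))):
    p=pix("wrist",np.c_[.5495+.032*np.cos(a),-.151+.032*np.sin(a),0*a+z],st)
    cv2.polylines(im,[np.int32(p+.5)],True,col,1)
cv2.imwrite("pics/w2.png",im)
E
```

```text
time: 2.05
tool_pos: [0.5484, -0.1542, 0.1974]
tool_rot: [2.822, 1.565, -2.818]
contact_force: [0.1, 0.3, -0.9]
opening: 0.0919
time: 2.25
tool_pos: [0.5482, -0.1528, 0.1973]
tool_rot: [2.67, 1.565, -2.97]
contact_force: [0.4, 0.3, -0.1]
opening: 0.0916
[ 0.5482 -0.1528  0.1973] [-0.4047  0.4717  1.4774 -0.0036  1.1977 -1.0473] [[-0.0061 -0.6003  0.7997]
 [-0.0011  0.7997  0.6003]
 [-1.      0.0028 -0.0055]]
[ 293  158   58   59 2695] [321.6586 186.8917] [ 0.5501 -0.1492  0.03  ]
[149 239  15  47 315] [154.4159 263.581 ] [ 0.4469 -0.3446  0.03  ]
[ 306  295  279    8 1006] [468.7813 299.67  ] [ 0.7815 -0.1536  0.03  ]
```

View pics/w2.png

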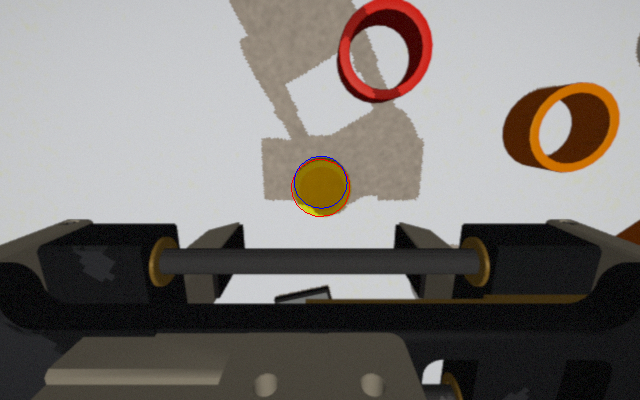

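The wrist view shows the lid at (321,187), inside my overlay. The sides are clear: the red tape is at (385,50), well away from the fingers. Descending.

```bash
python3 -m creep '[{"translation":[0.04,0.0006,0.0033],"twist":[0,0,0],"hand":100},{"translation":[0.085,0.0006,0.0033],"twist":[0,0,0],"hand":100},{"translation":[0.13,0.0006,0.0033],"twist":[0,0,0],"hand":100},{"translation":[0.16,0.0006,0.0033],"twist":[0,0,0],"hand":100},{"translation":[0.169,0.0006,0.0033],"twist":[0,0,0],"hand":100}]'
python3 -m creep '[{"translation":[0,0,0],"twist":[0,0,0],"hand":100},{"translation":[0,0,0],"twist":[0,0,0],"hand":100}]'
python3 - <<'E'
from h import *
print(go((.5495,-.1505,.028))[0])
E
```

```text
time: 2.8
tool_pos: [0.5489, -0.1483, 0.0268]
tool_rot: [2.462, 1.562, 3.108]
contact_force: [-0.7, -0.0, 0.5]
opening: 0.0919
time: 3.0
tool_pos: [0.55, -0.1479, 0.0285]
tool_rot: [2.58, 1.564, -3.056]
contact_force: [1.0, -0.1, -0.2]
opening: 0.0917
[ 0.0005 -0.0018 -0.002 ]
```

```bash
python3 -m creep '[{"translation":[0,-0.0018,-0.001],"twist":[0,0,0],"hand":100},{"translation":[0,-0.0018,-0.001],"twist":[0,0,0],"hand":60},{"translation":[0,-0.0018,-0.001],"twist":[0,0,0],"hand":40},{"translation":[0,-0.0018,-0.001],"twist":[0,0,0],"hand":40},{"translation":[0,-0.0018,-0.001],"twist":[0,0,0],"hand":40}]' 35
python3 -m creep '[{"translation":[0,0,0],"twist":[0,0,0],"hand":40},{"translation":[0,0,0],"twist":[0,0,0],"hand":40},{"translation":[0,0,0],"twist":[0,0,0],"hand":40},{"translation":[0,0,0],"twist":[0,0,0],"hand":40}]'
python3 - <<'E'
from h import *
st=robot.observe();print(st["qpos"],rot(st),go((.53,0,.25))[0])
E
```

```text
time: 3.5
tool_pos: [0.5503, -0.15, 0.0287]
tool_rot: [2.599, 1.564, -3.036]
contact_force: [-0.4, -0.1, 0.4]
opening: 0.0643
time: 3.9
tool_pos: [0.5502, -0.1501, 0.0287]
tool_rot: [2.596, 1.564, -3.04]
contact_force: [-1.0, 0.5, 1.0]
opening: 0.0639
[-0.399   0.6864  1.634  -0.0042  0.8269 -1.0436] [[-0.0064 -0.6032  0.7976]
 [-0.0007  0.7976  0.6032]
 [-1.      0.0034 -0.0055]] [-0.2213  0.1326  0.0732]
```

```bash
python3 -m creep '[{"translation":[-0.03,0,0],"twist":[0,0,0],"hand":40},{"translation":[-0.07,0,0],"twist":[0,0,0],"hand":40},{"translation":[-0.115,0,0],"twist":[0,0,0],"hand":40},{"translation":[-0.16,0.01,0.005],"twist":[0,0,0],"hand":40},{"translation":[-0.2,0.03,0.015],"twist":[0,0,0],"hand":40}]'
python3 - <<'E'
from h import *
print(go((.496,.234,.23))[0])
E
```

```text
time: 4.4
tool_pos: [0.5455, -0.1177, 0.2309]
tool_rot: [2.777, 1.566, -2.86]
contact_force: [0.4, -0.7, -0.2]
opening: 0.0634
[0.0006 0.3107 0.1721]
```

```bash
python3 -m creep '[{"translation":[0,0.03,0.017],"twist":[0,0,0],"hand":40},{"translation":[0,0.07,0.039],"twist":[0,0,0],"hand":40},{"translation":[0,0.11,0.061],"twist":[0,0,0],"hand":40},{"translation":[0,0.15,0.083],"twist":[0,0,0],"hand":40},{"translation":[0,0.19,0.105],"twist":[0,0,0],"hand":40}]'
python3 - <<'E'
from h import *
print(go((.496,.234,.23))[0])
E
```

```text
time: 4.9
tool_pos: [0.5144, 0.0989, 0.2307]
tool_rot: [2.761, 1.566, -2.877]
contact_force: [1.1, 0.1, -0.5]
opening: 0.0639
[0.0006 0.119  0.0666]
```

```bash
python3 -m creep '[{"translation":[0,0.035,0.02],"twist":[0,0,0],"hand":40},{"translation":[0,0.07,0.04],"twist":[0,0,0],"hand":40},{"translation":[0,0.1,0.056],"twist":[0,0,0],"hand":40},{"translation":[0,0.119,0.0666],"twist":[0,0,0],"hand":40},{"translation":[0,0.119,0.0666],"twist":[0,0,0],"hand":40}]'
python3 -m creep '[{"translation":[0,0,0],"twist":[0,0,0],"hand":40},{"translation":[0,0,0],"twist":[0,0,0],"hand":40},{"translation":[0,0,0],"twist":[0,0,0],"hand":40}]'
cat >> h.py <<'E'
def sq():
    "twist (tool axes) that makes tool x point straight down"
    st=robot.observe();x=rot(st)[:,0];return rot(st).T@np.cross(x,[0,0,-1])
E
python3 - <<'E'
from h import *
st=robot.observe();im=robot.read_camera("wrist")
sc=robot.read_camera("scene");tp=robot.read_camera("top")
print(go((.496,.234,.165))[0],sq(),st["qpos"])
p,q=sc[130:230,311:431],tp[170:270,196:316]
cv2.imwrite("pics/w3.png",np.hstack([cv2.resize(im[100:300,200:440],(400,333)),cv2.resize(p,(400,333),interpolation=2)]))
cv2.imwrite("pics/t3.png",cv2.resize(q,(400,333)))
E
```

```text
time: 5.4
tool_pos: [0.4951, 0.2366, 0.2303]
tool_rot: [2.642, 1.565, -2.992]
contact_force: [-0.5, -0.5, 0.0]
opening: 0.0635
time: 5.7
tool_pos: [0.4954, 0.2356, 0.2303]
tool_rot: [2.677, 1.565, -2.958]
contact_force: [0.3, -0.4, -0.9]
opening: 0.0638
[ 0.0653 -0.002  -0.0003] [ 0.     -0.005  -0.0026] [ 0.3038  0.4055  1.4886  0.0007  1.2532 -0.3441]
```

View pics/w3.png

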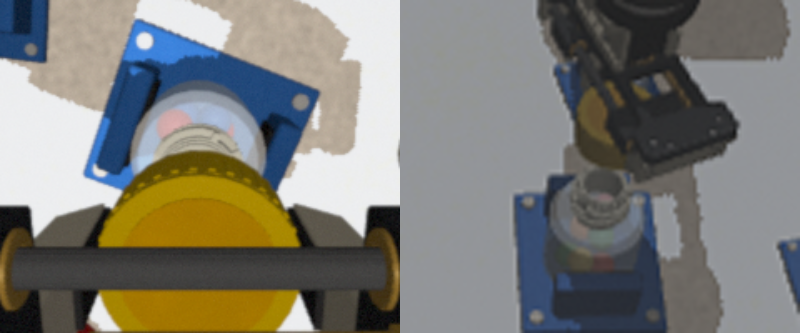

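```bash
python3 -m creep '[{"translation":[0.02,-0.001,0],"twist":[0,-0.005,-0.0026],"hand":40},{"translation":[0.042,-0.002,0],"twist":[0,-0.005,-0.0026],"hand":40},{"translation":[0.058,-0.002,0],"twist":[0,-0.005,-0.0026],"hand":40},{"translation":[0.065,-0.002,0],"twist":[0,-0.005,-0.0026],"hand":40},{"translation":[0.065,-0.002,0],"twist":[0,-0.005,-0.0026],"hand":40}]'
python3 -m creep '[{"translation":[0.002,0,0],"twist":[0,0,0],"hand":40},{"translation":[0.004,0,0],"twist":[0,0,0],"hand":40},{"translation":[0.006,0,0],"twist":[0,0,0],"hand":40},{"translation":[0.008,0,0],"twist":[0,0,0],"hand":40}]'
python3 - <<'E'
from h import *
print(go((.496,.234,.149))[0],sq(),robot.observe()["contact_force"],robot.observe()["torque"])
E
```

```text
time: 6.35
tool_pos: [0.4959, 0.2338, 0.1646]
tool_rot: [2.776, 1.569, -2.86]
contact_force: [0.5, 0.4, 0.1]
opening: 0.0632
time: 6.75
tool_pos: [0.4961, 0.2339, 0.1569]
tool_rot: [2.772, 1.57, -2.864]
contact_force: [0.4, -0.6, 0.5]
opening: 0.0635
[0.0079 0.0002 0.    ] [-0.     -0.0009 -0.0004] [ 0.3703 -0.6384  0.4589] [-0.0268  0.0482 -0.0007]
```

```bash
for i in 1; do python3 -m creep '[{"translation":[0.002,0,0],"twist":[0,0,0],"hand":40},{"translation":[0.004,0,0],"twist":[0,0,0],"hand":40}]'; python3 -m creep '[{"translation":[0.002,0,0],"twist":[0,0,0],"hand":40},{"translation":[0.003,0,0],"twist":[0,0,0],"hand":40}]';python3 -m creep '[{"translation":[0.001,0,0],"twist":[0,0,0],"hand":40},{"translation":[0.002,0,0],"twist":[0,0,0],"hand":40}]'; done
python3 - <<'E'
from h import *
s=robot.observe();print(s["tool_pos"],sq(),s["contact_force"],s["torque"])
E
```

```text
time: 6.95
tool_pos: [0.4962, 0.2339, 0.153]
tool_rot: [2.772, 1.57, -2.864]
contact_force: [-1.3, -1.0, 10.9]
opening: 0.0637
time: 7.15
tool_pos: [0.4969, 0.2338, 0.1519]
tool_rot: [-0.615, 1.569, 0.033]
contact_force: [-3.4, -4.2, 16.6]
opening: 0.0638
time: 7.35
tool_pos: [0.4975, 0.2339, 0.1518]
tool_rot: [-0.52, 1.566, 0.128]
contact_force: [-3.4, -3.4, 15.1]
opening: 0.0637
[0.4975 0.2339 0.1518] [0.     0.0041 0.0024] [-3.394  -3.3925 15.1093] [-0.3365  0.7406  0.111 ]
```

Contact is at z 0.153, i.e. 4 mm above riding height, so the lugs are standing on the stop teeth. Turning backward with light pressure.

```bash
python3 -m creep '[{"translation":[0.002,0,0],"twist":[-0.08,0,0],"hand":40},{"translation":[0.002,0,0],"twist":[-0.16,0,0],"hand":40},{"translation":[0.002,0,0],"twist":[-0.24,0,0],"hand":40}]'
python3 -m creep '[{"translation":[0.002,0,0],"twist":[-0.08,0,0],"hand":40},{"translation":[0.002,0,0],"twist":[-0.16,0,0],"hand":40},{"translation":[0.002,0,0],"twist":[-0.24,0,0],"hand":40}]'
python3 - <<'E'
from h import *
s=robot.observe();print(s["tool_pos"],sq(),s["contact_force"],s["torque"],s["qpos"],go((.496,.234,.15))[0])
E
```

```text
time: 7.65
tool_pos: [0.4971, 0.234, 0.1504]
tool_rot: [-0.646, 1.566, 0.245]
contact_force: [-3.4, 1.6, 4.3]
opening: 0.0637
time: 7.95
tool_pos: [0.4961, 0.2342, 0.1492]
tool_rot: [-0.712, 1.568, 0.422]
contact_force: [-5.1, 0.1, 8.1]
opening: 0.0635
[0.4961 0.2342 0.1492] [0.     0.0023 0.002 ] [-5.1422  0.0679  8.0886] [-0.2715  1.0098 -0.1299] [ 0.3012  0.4846  1.605   0.0004  1.049  -0.8331] [-0.0008  0.     -0.0003]
```

Now at riding height (0.149). Continuing backward until it drops.

```bash
python3 -m creep '[{"translation":[0.002,0,0],"twist":[-0.08,0.002,0.002],"hand":40},{"translation":[0.002,0,0],"twist":[-0.16,0.002,0.002],"hand":40},{"translation":[0.002,0,0],"twist":[-0.24,0.002,0.002],"hand":40}]'
python3 -m creep '[{"translation":[0.002,0,0],"twist":[-0.08,0,0],"hand":40},{"translation":[0.002,0,0],"twist":[-0.16,0,0],"hand":40},{"translation":[0.002,0,0],"twist":[-0.24,0,0],"hand":40}]'
python3 - <<'E'
from h import *
s=robot.observe();print(s["tool_pos"],sq(),s["contact_force"],s["torque"],s["qpos"],go((.496,.234,.15))[0])
E
```

```text
time: 8.25
tool_pos: [0.4957, 0.2342, 0.1489]
tool_rot: [-1.457, 1.57, -0.079]
contact_force: [-6.1, -1.6, 14.9]
opening: 0.0634
time: 8.55
tool_pos: [0.4955, 0.234, 0.1488]
tool_rot: [-1.829, 1.57, -0.209]
contact_force: [-6.3, -3.5, 16.1]
opening: 0.0635
[0.4955 0.234  0.1488] [-0.     -0.0003  0.0012] [-6.33   -3.5072 16.1305] [-0.7722  1.0887 -0.3308] [ 0.3017  0.4849  1.6055 -0.0007  1.0501 -1.3183] [-0.0012 -0.0005 -0.0001]
```

```bash
python3 -m creep '[{"translation":[0.0015,0,0],"twist":[-0.08,0,0],"hand":40},{"translation":[0.0015,0,0],"twist":[-0.16,0,0],"hand":40},{"translation":[0.0015,0,0],"twist":[-0.24,0,0],"hand":40}]'
python3 -m creep '[{"translation":[0.0015,0,0],"twist":[-0.08,0,0],"hand":40},{"translation":[0.0015,0,0],"twist":[-0.16,0,0],"hand":40},{"translation":[0.0015,0,0],"twist":[-0.24,0,0],"hand":40}]'
python3 - <<'E'
from h import *
s=robot.observe();print(s["tool_pos"],sq(),s["contact_force"],s["torque"],s["qpos"],go((.496,.234,.15))[0])
E
```

```text
time: 8.85
tool_pos: [0.4955, 0.2337, 0.1489]
tool_rot: [-2.165, 1.568, -0.302]
contact_force: [-4.7, -2.8, 11.5]
opening: 0.0635
time: 9.15
tool_pos: [0.4955, 0.2336, 0.1486]
tool_rot: [-2.294, 1.568, -0.187]
contact_force: [-2.4, -0.3, 4.4]
opening: 0.0637
[0.4955 0.2336 0.1486] [-0.     -0.002   0.0023] [-2.3742 -0.2588  4.3841] [ 0.039   0.7323 -0.1427] [ 0.3014  0.4841  1.6076 -0.0017  1.0472 -1.8042] [-0.0014 -0.0007  0.0001]
```

```bash
python3 -m creep '[{"translation":[0.002,0,0],"twist":[-0.06,0,0],"hand":40},{"translation":[0.003,0,0],"twist":[-0.12,0,0],"hand":40}]'
python3 -m creep '[{"translation":[0.002,0,0],"twist":[-0.06,0,0],"hand":40},{"translation":[0.003,0,0],"twist":[-0.12,0,0],"hand":40}]'
python3 - <<'E'
from h import *
s=robot.observe();print(s["tool_pos"],sq(),s["contact_force"],s["torque"],s["qpos"],go((.496,.234,.15))[0])
E
```

```text
time: 9.35
tool_pos: [0.4953, 0.2337, 0.1469]
tool_rot: [-2.267, 1.567, -0.039]
contact_force: [-1.6, -2.2, 2.4]
opening: 0.0636
time: 9.55
tool_pos: [0.4951, 0.2335, 0.1439]
tool_rot: [-2.496, 1.567, -0.144]
contact_force: [-0.9, -0.5, -0.6]
opening: 0.0635
[0.4951 0.2335 0.1439] [ 0.     -0.0026  0.002 ] [-0.8972 -0.4623 -0.622 ] [-0.0478  0.1021  0.0042] [ 0.3015  0.4891  1.6141 -0.0017  1.0354 -2.049 ] [-0.0061 -0.0009 -0.0003]
```

It is dropping in. I'll press straight down without turning.

```bash
python3 -m creep '[{"translation":[0.002,0,0],"twist":[0,-0.0026,0.002],"hand":40},{"translation":[0.004,0,0],"twist":[0,-0.0026,0.002],"hand":40},{"translation":[0.004,0,0],"twist":[0,-0.0026,0.002],"hand":40}]'
python3 - <<'E'
from h import *
s=robot.observe();print(s["tool_pos"],sq(),s["contact_force"],s["torque"],s["qpos"],go((.496,.234,.15))[0])
E
```

```text
time: 9.85
tool_pos: [0.4954, 0.2335, 0.1422]
tool_rot: [-2.289, 1.569, 0.061]
contact_force: [-5.9, -3.0, 17.1]
opening: 0.0638
[0.4954 0.2335 0.1422] [ 0.     -0.0012  0.0013] [-5.8761 -3.0468 17.1061] [-0.5143  0.9255 -0.0014] [ 0.3008  0.4921  1.6146 -0.0005  1.0332 -2.049 ] [-0.0078 -0.0008 -0.0001]
```

Dropped to 0.142, the started height. Now screwing clockwise at 3.8 mm/rad.

```bash
python3 -m creep '[{"translation":[0.001,0,0],"twist":[0.1,0,0],"hand":40},{"translation":[0.0013,0,0],"twist":[0.2,0,0],"hand":40},{"translation":[0.0016,0,0],"twist":[0.3,0,0],"hand":40},{"translation":[0.002,0,0],"twist":[0.4,0,0],"hand":40}]' 45
python3 -m creep '[{"translation":[0.001,0,0],"twist":[0.1,0,0],"hand":40},{"translation":[0.0013,0,0],"twist":[0.2,0,0],"hand":40},{"translation":[0.0016,0,0],"twist":[0.3,0,0],"hand":40},{"translation":[0.002,0,0],"twist":[0.4,0,0],"hand":40}]'
python3 - <<'E'
from h import *
s=robot.observe();print(s["tool_pos"],sq(),s["contact_force"],s["torque"],s["qpos"],go((.496,.234,.14))[0])
E
```

```text
time: 10.25
tool_pos: [0.496, 0.2332, 0.141]
tool_rot: [-1.985, 1.567, -0.04]
contact_force: [-0.1, -3.0, 4.8]
opening: 0.0636
time: 10.65
tool_pos: [0.4961, 0.2332, 0.1394]
tool_rot: [-1.619, 1.567, -0.079]
contact_force: [-2.0, -0.7, 4.8]
opening: 0.0632
[0.4961 0.2332 0.1394] [-0.     -0.0002  0.004 ] [-1.9514 -0.7175  4.7862] [-0.2083  0.2428  0.0434] [ 0.3004  0.4954  1.6176 -0.0017  1.0249 -1.2379] [-0.0006  0.0001  0.0008]
```

Going down as the thread should. Continuing.

```bash
python3 -m creep '[{"translation":[0.001,0,0],"twist":[0.1,0,0.003],"hand":40},{"translation":[0.0013,0,0],"twist":[0.2,0,0.003],"hand":40},{"translation":[0.0016,0,0],"twist":[0.3,0,0.003],"hand":40},{"translation":[0.002,0,0],"twist":[0.4,0,0.003],"hand":40}]'
python3 -m creep '[{"translation":[0.001,0,0],"twist":[0.1,0,0],"hand":40},{"translation":[0.0013,0,0],"twist":[0.2,0,0],"hand":40},{"translation":[0.0016,0,0],"twist":[0.3,0,0],"hand":40},{"translation":[0.002,0,0],"twist":[0.4,0,0],"hand":40}]'
python3 - <<'E'
from h import *
s=robot.observe();print(s["tool_pos"],sq(),s["contact_force"],s["torque"],s["qpos"],go((.496,.234,.14))[0])
E
```

```text
time: 11.05
tool_pos: [0.4963, 0.2333, 0.1379]
tool_rot: [-0.818, 1.569, 0.316]
contact_force: [-0.6, -0.4, 3.7]
opening: 0.0634
time: 11.45
tool_pos: [0.4964, 0.2333, 0.1364]
tool_rot: [-0.455, 1.568, 0.273]
contact_force: [-1.5, -1.1, 3.7]
opening: 0.0636
[0.4964 0.2333 0.1364] [0.     0.0022 0.0011] [-1.5346 -1.1051  3.7449] [-0.2292  0.2654  0.1157] [ 0.2996  0.5002  1.6189 -0.0001  1.02   -0.4284] [-0.0036  0.0008  0.0001]
```

```bash
python3 -m creep '[{"translation":[0.001,0,0],"twist":[0.1,0.002,0.001],"hand":40},{"translation":[0.0013,0,0],"twist":[0.2,0.002,0.001],"hand":40},{"translation":[0.0016,0,0],"twist":[0.3,0.002,0.001],"hand":40},{"translation":[0.002,0,0],"twist":[0.4,0.002,0.001],"hand":40}]'
python3 -m creep '[{"translation":[0.001,0,0],"twist":[0.1,0,0],"hand":40},{"translation":[0.0013,0,0],"twist":[0.2,0,0],"hand":40},{"translation":[0.0016,0,0],"twist":[0.3,0,0],"hand":40}]'
python3 - <<'E'
from h import *
s=robot.observe();print(s["tool_pos"],sq(),s["contact_force"],s["torque"],s["qpos"],go((.496,.234,.14))[0])
E
```

```text
time: 11.85
tool_pos: [0.4969, 0.2336, 0.1349]
tool_rot: [0.334, 1.569, 0.656]
contact_force: [0.2, 1.4, 3.4]
opening: 0.0633
time: 12.15
tool_pos: [0.4976, 0.2338, 0.1339]
tool_rot: [0.452, 1.567, 0.469]
contact_force: [-0.7, -1.2, 5.0]
opening: 0.0636
[0.4976 0.2338 0.1339] [-0.      0.0033 -0.0016] [-0.7278 -1.2071  4.9836] [-0.4004  0.0835 -0.0022] [0.2995 0.5047 1.6192 0.0007 1.0141 0.2823] [-0.0061  0.0003 -0.0015]
```

```bash
python3 -m creep '[{"translation":[0.001,0,0],"twist":[0.1,0.003,-0.0015],"hand":40},{"translation":[0.0013,0,-0.0005],"twist":[0.2,0.003,-0.0015],"hand":40}]' 60
python3 -m creep '[{"translation":[0.001,0,0],"twist":[0.1,0,0],"hand":40},{"translation":[0.0013,0,-0.0005],"twist":[0.2,0,0],"hand":40}]'
python3 - <<'E'
from h import *
s=robot.observe();print(s["tool_pos"],sq(),s["contact_force"],s["torque"],s["qpos"],go((.496,.234,.14))[0])
E
```

```text
time: 12.35
tool_pos: [0.4977, 0.2338, 0.1337]
tool_rot: [0.368, 1.569, 0.18]
contact_force: [0.5, -0.6, 8.4]
opening: 0.0634
time: 12.55
tool_pos: [0.4976, 0.2342, 0.1336]
tool_rot: [0.645, 1.567, 0.252]
contact_force: [-1.2, 1.4, 10.6]
opening: 0.0636
[0.4976 0.2342 0.1336] [-0.      0.0028 -0.0021] [-1.2341  1.3695 10.5502] [-0.2797  0.8407  0.3479] [ 0.3005  0.5055  1.6188 -0.0002  1.0138  0.6942] [-0.0064 -0.0008 -0.0014]
```

Height has stopped changing and torque is rising. Tightening.

```bash
python3 -m creep '[{"translation":[0.0005,0,0],"twist":[0.1,0,0],"hand":40},{"translation":[0.0005,0,0],"twist":[0.2,0,0],"hand":40}]' 60
python3 - <<'E'
from h import *
s=robot.observe();print(s["torque"],s["qpos"][5])
E
python3 -m creep '[{"translation":[0.0005,0,0],"twist":[0.1,0,0],"hand":40},{"translation":[0.0005,0,0],"twist":[0.2,0,0],"hand":40}]'
python3 - <<'E'
from h import *
s=robot.observe();print(s["torque"],s["qpos"][5],s["joint_efforts"][5])
E
```

```text
time: 12.75
tool_pos: [0.4973, 0.2343, 0.1334]
tool_rot: [0.72, 1.568, 0.122]
contact_force: [-1.1, 0.1, 3.4]
opening: 0.0629
[-0.5131  0.7642  0.752 ] 0.8992007901854137
time: 12.95
tool_pos: [0.4974, 0.234, 0.1333]
tool_rot: [0.478, 1.567, -0.322]
contact_force: [1.5, -1.0, 3.6]
opening: 0.0631
[-0.3896  0.5204  1.9055] 1.1024920427000453 0.5313869565725327
```

```bash
python3 -m creep '[{"translation":[0.0003,0,0],"twist":[0.08,0,0],"hand":40},{"translation":[0.0003,0,0],"twist":[0.16,0,0],"hand":40}]' 60
python3 - <<'E'
from h import *
s=robot.observe();print(s["torque"],s["qpos"][5])
E
python3 -m creep '[{"translation":[0.0003,0,0],"twist":[0.05,0,0],"hand":40},{"translation":[0.0003,0,0],"twist":[0.1,0,0],"hand":40}]'
python3 - <<'E'
from h import *
s=robot.observe();print(s["torque"],s["qpos"][5],s["contact_force"])
E
```

```text
time: 13.15
tool_pos: [0.4973, 0.2338, 0.1333]
tool_rot: [0.281, 1.566, -0.679]
contact_force: [-0.8, -2.4, 4.1]
opening: 0.0632
[-0.2474  0.6076  2.5836] 1.2640524813344434
time: 13.35
tool_pos: [0.4974, 0.2338, 0.1333]
tool_rot: [0.285, 1.565, -0.774]
contact_force: [0.7, -1.8, 2.8]
opening: 0.0633
[-0.008   0.5055  2.1752] 1.3643801105241034 [ 0.705  -1.7609  2.8485]
```

Torque has levelled off at about 2.2–2.6 N m at the home height, so it's tight. Releasing and lifting.

```bash
python3 -m creep '[{"translation":[0,0,0],"twist":[0,0,0],"hand":70},{"translation":[0,0,0],"twist":[0,0,0],"hand":100},{"translation":[0,0,0],"twist":[0,0,0],"hand":100},{"translation":[0,0,0],"twist":[0,0,0],"hand":100},{"translation":[0,0,0],"twist":[0,0,0],"hand":100}]'
python3 -m creep '[{"translation":[-0.015,0,0],"twist":[0,0,0],"hand":100},{"translation":[-0.045,0,0],"twist":[0,0,0],"hand":100},{"translation":[-0.08,0,0],"twist":[0,0,0],"hand":100},{"translation":[-0.11,0,0],"twist":[0,0,0],"hand":100},{"translation":[-0.14,0,0],"twist":[0,0,0],"hand":100}]'
python3 -m creep '[{"translation":[0,0,0],"twist":[0,0,0],"hand":100},{"translation":[0,0,0],"twist":[0,0,0],"hand":100}]'
python3 - <<'E'
from h import *
st=robot.observe();im=robot.read_camera("wrist");sc=robot.read_camera("scene")
c=im[90:290,200:440].copy()
c=cv2.resize(c,(480,400),interpolation=2);a=np.linspace(0,2*np.pi,60)
p=pix("wrist",np.c_[.4968+.032*np.cos(a),.234+.032*np.sin(a),0*a+.137],st)
cv2.polylines(c,[np.int32((p-[200,90])*2)],True,(0,0,255),1)
s=cv2.resize(sc[130:230,321:401],(320,400),interpolation=2)
cv2.imwrite("pics/w4.png",np.hstack([c,s]));print(st["contact_force"])
E
```

```text
time: 13.85
tool_pos: [0.4974, 0.2337, 0.1332]
tool_rot: [0.277, 1.565, -0.782]
contact_force: [0.4, -0.7, 0.0]
opening: 0.0899
time: 14.35
tool_pos: [0.4967, 0.2343, 0.2746]
tool_rot: [0.34, 1.565, -0.719]
contact_force: [0.2, -0.9, -0.4]
opening: 0.0921
time: 14.55
tool_pos: [0.4968, 0.2343, 0.2751]
tool_rot: [0.52, 1.564, -0.538]
contact_force: [-0.5, -1.1, -0.9]
opening: 0.092
[-0.4795 -1.0795 -0.8817]
```

View pics/w4.png

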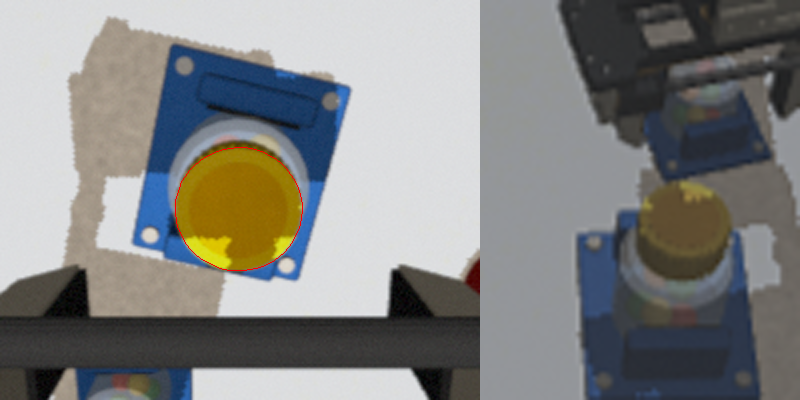

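The lid's top, centred at (238,208) in the left pane, fits the circle predicted for home height. It sits square just above the shoulder.

```bash
python3 -c "
from cell import robot
print(robot.hand_in(),robot.observe()['time'])"
```

```text
the job is handed in; nothing more can be done
the job is handed in; nothing more can be done
```

The yellow lid is screwed on and tight on the jar in the large blue vice, and I've handed the job in at about 14.6 s of the 67 s allowed.

- **Starting the thread:** I set the lid on the mouth, where it first stood on the stop teeth. I turned it backward about 98° until it dropped to the start height.
- **Screwing home:** I turned it clockwise at the thread's rate of descent. The gripper turned about 195° in all, more than the 160° or so expected. That includes free play and possibly some slip of the fingers at the end.
- **Last checks:**
  - **Height:** the tool height levelled off at 0.1333 m, against 0.133 m expected at home.
  - **Torque:** it rose to about 2.6 N m, then held near 2.2 N m. I can't say whether that was the lid tight or the fingers slipping.
  - **Final picture:** the lid sits square and matches the outline predicted for its home height.
- **Contact and bystanders:** the gripper is open and about 14 cm clear of the lid, with no contact force. I didn't touch the other objects, but I took no final picture of all of them.

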